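# Stir the blue beads into the plain ones

## Task

Three freshly painted blue beads lie in one clump among the plain wooden beads in the white mixing bowl: take the stir stick out of its pot and, with its end down among the beads, stir round the whole bowl for at least three full turns and until the blue beads are well spread, with a clear gap of about half a bead or more between any two of them. Then stand the stick back in its pot. Keep all the beads in the bowl, touch them only with the stick, keep the pot standing where it is, and leave the cup, the frame and the toy bear alone.

Things in the scene. Friction and masses are not known exactly. Their poses are not given: they have to be found in the camera images.
- bowl: white plastic mixing bowl, round, 62 mm high, taped to the table by four tabs of green tape so that it does not move. Origin: centre of its underside, on the table; z up. Outside diameter 166 mm at the foot, 192 mm at the rim, straight flared wall 5 mm thick; flat inner floor 6 mm above the origin, about 79 mm in radius (91 mm at the rim)
- pot: loose terracotta-brown stoneware pot with a white band that the stir stick stands in, cylindrical, 60 mm across, 100 mm high, 0.45 kg. Origin: centre of its underside, z up. Its bore is 38 mm across and open at the top; inner floor 8 mm above the origin
- stick: loose wooden stir stick, a round rod 14 mm thick and 210 mm long with rounded ends, about 30 g, brown with a green painted band near the top end. It stands in the pot, leaning about 14 degrees (any direction) against the pot's rim. Origin: the lower end, which stirs; its z axis runs along the stick to the top end
- stick_tip (a point): the lower, stirring end of the stick (same point as the stick's origin)
- stick_grip (a point): point on the stick's axis 170 mm from the lower end and 40 mm from the top: a good place to grip. Held here it swivels and creeps in the grip when a jammed bead resists
- cup: bystander: empty black paper cup with pale dots and a white rim, 95 mm high, 78 mm across the mouth. Origin: centre of its underside
- frame: bystander: unfinished square wooden frame lying flat, 150 by 150 mm outside, 40 mm high. Origin: centre of its underside
- bear: bystander: small pale wooden toy bear, 24 mm by 90 mm, 75 mm high. Origin: underside, mid-body
- blue0: one of the three blue barrel-shaped beads in the bowl, 26 mm across and 22 mm high, about 12 g, loose; origin at its centre, z along its bore (up at the start, 17 mm above the table)
- blue1: one of the three blue barrel-shaped beads in the bowl, 26 mm across and 22 mm high, about 12 g, loose; origin at its centre, z along its bore (up at the start, 17 mm above the table)
- blue2: one of the three blue barrel-shaped beads in the bowl, 26 mm across and 22 mm high, about 12 g, loose; origin at its centre, z along its bore (up at the start, 17 mm above the table)
- plain0: one of the six plain pale wood barrel-shaped beads in the bowl, 26 mm across and 22 mm high, about 12 g, loose; origin at its centre, z along its bore (up at the start, 17 mm above the table)
- plain1: one of the six plain pale wood barrel-shaped beads in the bowl, 26 mm across and 22 mm high, about 12 g, loose; origin at its centre, z along its bore (up at the start, 17 mm above the table)
- plain2: one of the six plain pale wood barrel-shaped beads in the bowl, 26 mm across and 22 mm high, about 12 g, loose; origin at its centre, z along its bore (up at the start, 17 mm above the table)
- plain3: one of the six plain pale wood barrel-shaped beads in the bowl, 26 mm across and 22 mm high, about 12 g, loose; origin at its centre, z along its bore (up at the start, 17 mm above the table)
- plain4: one of the six plain pale wood barrel-shaped beads in the bowl, 26 mm across and 22 mm high, about 12 g, loose; origin at its centre, z along its bore (up at the start, 17 mm above the table)
- plain5: one of the six plain pale wood barrel-shaped beads in the bowl, 26 mm across and 22 mm high, about 12 g, loose; origin at its centre, z along its bore (up at the start, 17 mm above the table)

How it is judged:
By the outcome, as a careful person would: the job done as asked, in the order asked, and still so for the second after the job is handed in, with the robot touching nothing.
It also fails if it takes over 72 s, if anything falls off the work surface, if the arm or the gripper's body presses on something with over 40 N, if the wrist force passes 120 N, or if a joint passes its speed limit or range.

## Robot

A 6-joint arm with a two-finger parallel gripper is mounted at the origin on the work surface. World frame = base frame: x ahead of the robot, y to its left, z up, the work surface at z = 0. Lengths are in m, angles in rad, forces in N, time in s.
With the tool pointing down it reaches from about 0.3 to 0.875 m from the base axis. Payload 6.4 kg.
Tool frame: the origin (TCP) lies midway between the tips of the shut fingers; the grasp point (between the pads) lies 19 mm behind it; z points along the fingers, y is the line along which they close (so a half turn about z gives the same grasp; the last joint's range is limited). The gripper opens to 85 mm and grips with 20 to 120 N. Pads are 22 mm wide; open, the fingers measure 114 mm over their backs; the gripper's body (76 mm by 85 mm) begins 54 mm behind the grasp point. The pads swing forward as they close: fully open they stand 13 mm farther back than shut.
Start: joints at [-1.478, 0.181, 1.607, -0, 1.354, -0.206], TCP at [0.169, -0.55, 0.231] pointing down, gripper open.
Joint ranges: [-2.99, 2.99], [-0.89, 2.07], [0.3, 2.58], [-1.14, 4.28], [0, 2.63], [-3.12, 3.12]. Speed limits (rad/s): [2.57, 2.57, 3.01, 3.14, 3.14, 3.14].

## Interface

Orientations are given as a unit quaternion [w, x, y, z].
In Python, from bench import * gives the robot as it stands.
- The arm moves only by the tool play_rows, never from a script. Its argument "plan" is a list of rows, each a list of 3 entries, a list of its own where there are three numbers: the finger opening in mm, from 0 to 85.4, then the shift along the tool's x, y, z normalised to -1 to 1, where 1 is 40 cm, then the turn about the tool's z normalised to -1 to 1, where 1 is pi rad. A call has 1 to 10 rows; each row is the pose to reach, as a shift and turn from the pose commanded when the call began, along the tool's axes at that moment, turning the shorter way round; what a row does not reach only later rows make up. A row lasts 1/10 s, in which the tool goes at most 50 mm and 8.59 degrees, less where a joint would pass 70% of its speed; a pose out of reach is approached as far as the arm can. A call with a number of a shift or a turn outside -1 to 1 is refused whole. A call with a gripper value outside its range is refused whole. The fingers move at their own pace and stop on an object; the grip force is fixed at half the most. Time passes only in rows, so rows that repeat a pose let the fingers close. It gives the time, the measured TCP pose, the force, the opening and the grip force at its end, in the units of the state.
- get_obs(): the state, without advancing time (a new reading comes with each control period).
- camera(name): name is "scene" or "top" or "wrist"; returns a dict with "image" (400x640x3 uint8, red, green, blue), "range_z" (400x640 float32, m along the optical axis (not along the pixel's ray), 0 where there is no reading), "intrinsics" (3x3 intrinsics, pixels), "rvec" (rotation vector, rad) and "tvec" (3), from world to camera coordinates, as OpenCV has them; the wrist camera has in their place "T_tool_cam" (4x4, takes a point from camera to tool coordinates, whose origin is the TCP and whose axes are the flange's). Camera axes: x right, y down, z forward; pixel columns grow to the right and rows downward; lengths in m; the calibration is good to about 2 mm. A picture is of the moment at which its call begins: read the wrist's pose just before it.
- hand_in(): hands the job in; it is judged then, once.
Trained networks look in a picture, given as the dict that the camera call returned (one of the last four; its "shot" number tells which), for a name from the list of things; names that differ only in an ending like _2 or _b are one class to them, and where a whole thing is asked for, a point or a joint stands for the part that bears it (a point fixed in the world has none). Each returns a list of dicts, best first, with "conf" (0 to 1); they miss things now and then, are a little off and sometimes report something else, mostly with a low value. They report only what shows in the picture. A call takes as long as a camera call.
- search_frame(picture, label): "rect" ([centre column, centre row, width, height] in pixels, round what is visible of it).
- masks_of(picture, label): "mask" (400x640 bool, what is visible of it) and "rect" ([centre column, centre row, width, height] in pixels, round what is visible of it).
The state is a dict: "time_s": time; "q": joint angles; "dq": joint speeds; "joint_efforts": joint torques, N m; "eef_pos": TCP position; "eef_rot": TCP orientation; "wrist_force": force on the tool from outside, world axes, zero at the start; "torque": the same for the moment, N m; "opening": opening from 0.0 (shut) to 1.0 (fully open); "grasp_force": force on a finger pad.
Only numpy, scipy, OpenCV 4.12 (cv2) and the standard library are available. Lean on these libraries where they do the work, as an engineer would, in place of code of your own. Each camera call takes 0.05 s, during which the arm holds its last target. There are 200 camera calls.

## Working session

There is one attempt and no reset: what is moved stays moved. The work goes in short steps, Python scripts to look and compute and a tool call to move; the robot and the scene stay as the last step left them, time stands still between calls to the robot, and variables do not carry over. Pictures are saved under pics/ and viewed, at most 10 in all, crops included, and the job is handed in when it is done.

Besides the shell and the picture viewer there is one more tool, called after "Emit:" as a command line: name --argument value ..., lists and objects as JSON in quotes. play_rows: Moves the arm, as the interface text tells. Its arguments: {"type":"object","properties":{"plan":{"type":"array","items":{"type":"array"}}},"required":["plan"]}

```bash
mkdir -p pics; cat > h.py <<'E'
from bench import *
import numpy as np, cv2
def w2c(c):
    R=cv2.Rodrigues(np.array(c["rvec"],float))[0]; return R,np.array(c["tvec"],float).ravel()
def pts(c,mask):
    v,u=np.nonzero(mask&(c["range_z"]>0)); z=c["range_z"][v,u]; K=np.array(c["intrinsics"])
    P=np.c_[(u-K[0,2])/K[0,0]*z,(v-K[1,2])/K[1,1]*z,z]; R,t=w2c(c); return (P-t)@R
def proj(c,p):
    R,t=w2c(c); q=R@np.array(p)+t; q=np.array(c["intrinsics"])@q; return q[:2]/q[2]
def save(c,n,crop=None):
    im=c["image"][:,:,::-1]
    if crop: a,b,d,e=crop; im=cv2.resize(im[b:e,a:d],None,fx=2,fy=2)
    cv2.imwrite("pics/"+n,im)
E
python3 - <<'E'
from h import *
o=get_obs(); print({k:np.round(o[k],3) for k in o})
cs=camera("scene"); ct=camera("top")
cv2.imwrite("pics/a.png",cv2.resize(np.vstack([cs["image"],ct["image"]])[:,:,::-1],(480,600)))
for n,c in (("scene",cs),("top",ct)):
    for l in ["bowl","pot","stick","cup","frame","bear","blue0","plain0"]:
        for m in masks_of(c,l)[:7]:
            if m["conf"]<.3: continue
            p=pts(c,m["mask"]); print(n,l,round(m["conf"],2),np.round(m["rect"]),np.round(np.median(p,0),3),np.round(np.percentile(p,2,axis=0),3),np.round(np.percentile(p,98,axis=0),3)) if len(p) else 0
E
```

```text
{'time_s': np.float64(0.0), 'q': array([-1.478,  0.182,  1.608,  0.   ,  1.354, -0.206]), 'dq': array([ 0.001,  0.   ,  0.001, -0.001,  0.001,  0.   ]), 'joint_efforts': array([-0.0000e+00, -4.4487e+01, -3.5133e+01, -0.0000e+00,  9.0000e-03,
       -0.0000e+00]), 'eef_pos': array([ 0.169, -0.549,  0.23 ]), 'eef_rot': array([-0.001,  0.989,  0.149,  0.   ]), 'wrist_force': array([-0.039, -0.217, -0.268]), 'torque': array([0.008, 0.056, 0.004]), 'grasp_force': np.float64(0.0), 'opening': np.float64(0.998)}
scene bowl 0.96 [282. 239.  92.  67.] [ 0.472 -0.046  0.031] [ 0.376 -0.148  0.001] [0.563 0.035 0.064]
scene bowl 0.72 [280. 230.   7.   6.] [ 0.454 -0.036  0.026] [ 0.443 -0.043  0.017] [ 0.463 -0.022  0.03 ]
scene bowl 0.32 [222. 278.  29.  49.] [ 0.468 -0.289  0.071] [ 0.429 -0.304  0.004] [ 0.483 -0.251  0.102]
scene pot 0.6 [223. 278.  27.  49.] [ 0.469 -0.29   0.07 ] [ 0.431 -0.304  0.007] [ 0.483 -0.252  0.102]
scene stick 0.88 [216. 239.  12.  57.] [ 0.442 -0.258  0.153] [ 0.428 -0.274  0.087] [ 0.454 -0.243  0.209]
scene cup 0.97 [350. 177.  32.  32.] [0.539 0.248 0.071] [0
[... 1007 characters left out ...]
493 -0.029  0.029] [ 0.485 -0.038  0.024] [ 0.504 -0.019  0.033]
top bear 0.67 [422. 151.  30.  37.] [ 0.716 -0.207  0.053] [ 0.681 -0.233  0.01 ] [ 0.755 -0.181  0.075]
top blue0 0.61 [347. 277.  11.  13.] [ 0.422 -0.036  0.028] [ 0.411 -0.047  0.023] [ 0.433 -0.024  0.032]
top blue0 0.57 [344. 265.   4.   6.] [ 0.446 -0.031  0.028] [ 0.435 -0.042  0.02 ] [ 0.457 -0.02   0.032]
top blue0 0.4 [357. 270.  12.  11.] [ 0.437 -0.058  0.027] [ 0.425 -0.07   0.006] [ 0.449 -0.045  0.032]
top plain0 0.46 [355. 257.  10.  11.] [ 0.471 -0.055  0.029] [ 0.46  -0.064  0.025] [ 0.48  -0.046  0.032]
top plain0 0.46 [361. 241.  10.   6.] [ 0.506 -0.068  0.028] [ 0.495 -0.08   0.011] [ 0.518 -0.057  0.032]
```

```bash
cat >> h.py <<'E'
def circ(p):
    A=np.c_[2*p[:,:2],np.ones(len(p))]; s=np.linalg.lstsq(A,(p[:,:2]**2).sum(1),rcond=None)[0]
    return s[:2],np.sqrt(s[2]+s[:2]@s[:2])
def blues(c,ctr=(0.466,-0.053)):
    hsv=cv2.cvtColor(c["image"],cv2.COLOR_RGB2HSV); return hsv
E
python3 - <<'E'
from h import *
cs=camera("scene"); ct=camera("top"); full=np.ones((400,640),bool)
for n,c in (("scene",cs),("top",ct)):
    P=pts(c,full)
    b=P[(P[:,2]>.057)&(P[:,2]<.068)&(np.hypot(P[:,0]-.466,P[:,1]+.053)<.105)]
    print(n,"rim",len(b),circ(b),b[:,:2].min(0),b[:,:2].max(0))
    b=P[(P[:,2]>.096)&(P[:,2]<.106)&(np.hypot(P[:,0]-.452,P[:,1]+.275)<.05)]
    print(n,"pottop",len(b),circ(b),b.min(0),b.max(0))
    b=P[(P[:,2]>.02)&(P[:,2]<.09)&(np.hypot(P[:,0]-.452,P[:,1]+.275)<.06)]
    print(n,"potside",len(b),circ(b))
    s=P[(P[:,2]>.112)&(P[:,2]<.23)&(np.hypot(P[:,0]-.44,P[:,1]+.255)<.05)]
    for z in np.arange(.115,.22,.015):
        k=s[abs(s[:,2]-z)<.008]
        if len(k): print(z,len(k),np.round(k.mean(0),4))
cv2.imwrite("pics/b.png",np.vstack([cv2.resize(cs["image"][160:310,190:420],(690,450))[:,:,::-1][:300],cv2.resize(ct["image"][200:300,290:520],(690,300))[:,:,::-1]]))
E
```

```text
scene rim 428 (array([ 0.46992115, -0.05446783]), np.float64(0.09250760382126859)) [ 0.37420954 -0.14960786] [0.56378632 0.04185899]
scene pottop 267 (array([ 0.45427583, -0.27639366]), np.float64(0.023740226555597786)) [ 0.42262511 -0.30459364  0.09602251] [ 0.48358813 -0.2449579   0.10588648]
scene potside 644 (array([ 0.45720874, -0.27883229]), np.float64(0.02412732081846389))
0.115 28 [ 0.446  -0.2661  0.1175]
0.13 42 [ 0.4444 -0.2629  0.1297]
0.14500000000000002 46 [ 0.4423 -0.26    0.1454]
0.16 43 [ 0.4398 -0.2564  0.1604]
0.175 46 [ 0.4373 -0.2534  0.1755]
0.19 46 [ 0.4351 -0.2502  0.1906]
0.20500000000000002 48 [ 0.4327 -0.2469  0.2048]
top rim 754 (array([ 0.46561304, -0.05329746]), np.float64(0.09211253483073097)) [ 0.37177042 -0.14739115] [0.56046068 0.04150845]
top pottop 373 (array([ 0.44947462, -0.2735003 ]), np.float64(0.024988303193702942)) [ 0.4214863  -0.30248166  0.09614366] [ 0.47797803 -0.24481401  0.10496911]
top potside 377 (array([ 0.44698777, -0.26602604]), np.float64(0.021914194508824075))
0.115 6 [ 0.4451 -0.2593  0.1162]
0.13 8 [ 0.4422 -0.2551  0.1302]
0.14500000000000002 7 [ 0.4423 -0.2544  0.1433]
0.16 8 [ 0.4378 -0.2492  0.162 ]
0.175 10 [ 0.4354 -0.2455  0.1781]
0.19 9 [ 0.4334 -0.2434  0.1879]
0.20500000000000002 49 [ 0.4271 -0.2423  0.2085]
```

View pics/b.png

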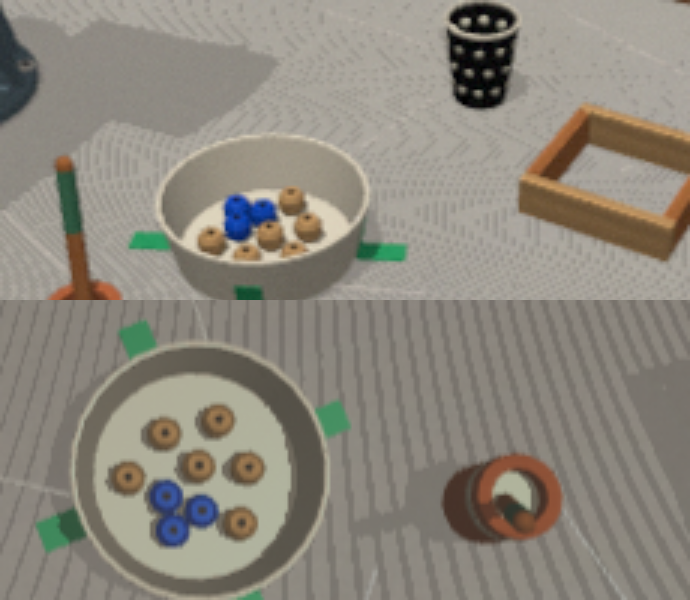

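Emit:
play_rows --plan '[[85, [0.1, -0.06, -0.075], -0.047], [85, [0.2, -0.12, -0.075], -0.094], [85, [0.3, -0.18, -0.075], -0.141], [85, [0.4, -0.24, -0.075], -0.188], [85, [0.5, -0.3, -0.075], -0.235], [85, [0.6, -0.37, -0.075], -0.282], [85, [0.7, -0.43, -0.075], -0.329], [85, [0.8, -0.49, -0.075], -0.376], [85, [0.854, -0.52, -0.075], -0.423], [85, [0.854, -0.52, -0.075], -0.47]]'

```text
time_s: 2.0
eef_pos: [0.4364, -0.2475, 0.2615]
eef_rot: [0.0, 0.627, 0.779, 0.0]
wrist_force: [-0.5, -1.3, 0.1]
opening: 0.996
grasp_force: 0.0
```

Emit:
play_rows --plan '[[85, [0, 0, 0], -0.045], [85, [0, 0, 0], -0.09], [85, [0, 0, 0], -0.128], [85, [0, 0, 0], -0.128]]'

```text
time_s: 2.4
eef_pos: [0.4346, -0.2501, 0.2613]
eef_rot: [0.0, 0.463, 0.886, -0.0]
wrist_force: [-0.6, 0.6, 0.3]
opening: 0.999
grasp_force: 0.0
```

```bash
cat >> h.py <<'E'
from scipy.spatial.transform import Rotation as Ro
def tool(o):
    w,x,y,z=o["eef_rot"]; return Ro.from_quat([x,y,z,w]).as_matrix(),np.array(o["eef_pos"])
def wpts(o,c,mask):
    v,u=np.nonzero(mask&(c["range_z"]>0)); z=c["range_z"][v,u]; K=np.array(c["intrinsics"])
    P=np.c_[(u-K[0,2])/K[0,0]*z,(v-K[1,2])/K[1,1]*z,z]; T=np.array(c["T_tool_cam"]); P=P@T[:3,:3].T+T[:3,3]
    R,p=tool(o); return P@R.T+p,P
E
python3 - <<'E'
from h import *
o=get_obs(); c=camera("wrist"); R,p=tool(o); print(p,R.round(3),o["time_s"],np.round(o["q"],2))
save(c,"w1.png")
P,_=wpts(o,c,np.ones((400,640),bool))
for z in np.arange(.11,.22,.015):
    k=P[(abs(P[:,2]-z)<.008)&(np.hypot(P[:,0]-.44,P[:,1]+.255)<.05)]
    if len(k): print(round(z,3),len(k),k.mean(0).round(4))
b=P[(P[:,2]>.094)&(P[:,2]<.106)&(np.hypot(P[:,0]-.452,P[:,1]+.275)<.05)]
if len(b): print(len(b),b.min(0),b.max(0),b.mean(0))
E
```

```text
[ 0.43455183 -0.25014559  0.26134718] [[-0.571  0.821  0.   ]
 [ 0.821  0.571 -0.   ]
 [-0.    -0.    -1.   ]] 2.4 [-0.76 -0.01  1.75 -0.    1.4  -1.37]
0.11 11 [ 0.4409 -0.2573  0.1117]
0.125 16 [ 0.4376 -0.2552  0.1251]
0.14 13 [ 0.4359 -0.2513  0.1385]
0.155 15 [ 0.4336 -0.2476  0.1564]
0.17 23 [ 0.4307 -0.2451  0.1705]
0.185 29 [ 0.4286 -0.2417  0.1849]
0.2 199 [ 0.4264 -0.2406  0.2049]
0.215 309 [ 0.4276 -0.2429  0.2091]
1984 [ 0.42159714 -0.30432167  0.09400392] [ 0.48094787 -0.24455907  0.10371013] [ 0.4506269  -0.27322148  0.09891248]
```

View pics/w1.png

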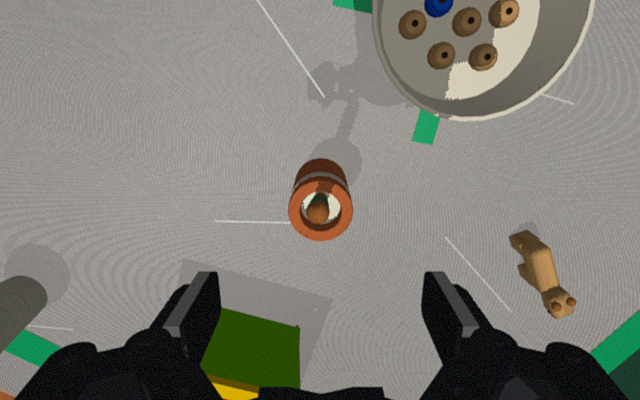

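Emit:
play_rows --plan '[[85, [0, 0, 0.08], 0], [85, [0, 0, 0.16], 0], [85, [0, 0, 0.24], 0], [85, [0, 0, 0.27], 0], [85, [0, 0, 0.27], 0], [0, [0, 0, 0.27], 0], [0, [0, 0, 0.27], 0], [0, [0, 0, 0.27], 0], [0, [0, 0, 0.27], 0], [0, [0, 0, 0.27], 0]]'

```text
time_s: 3.45
eef_pos: [0.4348, -0.2504, 0.1539]
eef_rot: [0.0, 0.464, 0.886, -0.0]
wrist_force: [0.2, -0.1, 2.4]
opening: 0.146
grasp_force: 60.1
```

Emit:
play_rows --plan '[[0, [0, 0, 0], 0], [0, [0, 0, 0], 0], [0, [0, 0, 0], 0]]'

```text
time_s: 3.75
eef_pos: [0.4348, -0.2504, 0.1538]
eef_rot: [0.0, 0.464, 0.886, -0.0]
wrist_force: [0.1, 1.0, 4.3]
opening: 0.146
grasp_force: 58.3
```

```bash
python3 - <<'E'
from h import *
o=get_obs(); print(o["eef_pos"],o["opening"],o["grasp_force"])
c=camera("scene"); save(c,"s2.png",(160,180,360,320))
P=pts(c,np.ones((400,640),bool))
for z in np.arange(.11,.16,.01):
    k=P[(abs(P[:,2]-z)<.006)&(np.hypot(P[:,0]-.445,P[:,1]+.262)<.03)]
    if len(k): print(round(z,3),len(k),k.mean(0).round(4))
E
```

```text
[ 0.43480121 -0.25036034  0.15375799] 0.1462224242878258 58.33906710147858
0.11 27 [ 0.4486 -0.2669  0.1099]
0.12 27 [ 0.4473 -0.2641  0.1199]
0.13 33 [ 0.4457 -0.2625  0.1307]
0.14 32 [ 0.4442 -0.2602  0.1399]
0.15 30 [ 0.4428 -0.2577  0.15  ]
```

View pics/s2.png

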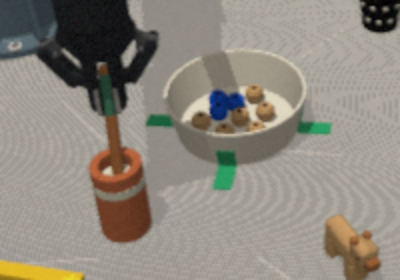

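Emit:
play_rows --plan '[[0, [0.013, 0, -0.05], 0], [0, [0.026, 0, -0.1], 0], [0, [0.039, 0, -0.15], 0], [0, [0.052, 0, -0.2], 0], [0, [0.065, 0, -0.25], 0], [0, [0.0775, 0, -0.3], 0], [0, [0.14, 0.05, -0.3], 0], [0, [0.22, 0.11, -0.3], 0], [0, [0.3, 0.17, -0.3], 0], [0, [0.371, 0.229, -0.3], 0]]'

```text
time_s: 4.8
eef_pos: [0.4245, -0.0745, 0.2728]
eef_rot: [-0.0, 0.464, 0.886, -0.0]
wrist_force: [-0.3, -0.9, 0.9]
opening: 0.142
grasp_force: 58.4
```

```bash
cat >> h.py <<'E'
def line(P,o,lo=.02,hi=.12):
    # stick points below TCP, in a cone; returns mean xy per height relative to TCP, in tool x,y
    R,p=tool(o); Q=(P-p)@R; k=Q[(Q[:,2]>lo)&(Q[:,2]<hi)&(abs(Q[:,1])<.03)&(abs(Q[:,0]+.0067+.26*Q[:,2])<.035)]
    if len(k)<20: return None
    # robust line fit
    for _ in range(3):
        a=np.polyfit(k[:,2],k[:,0],1); b=np.polyfit(k[:,2],k[:,1],1)
        r=np.hypot(k[:,0]-np.polyval(a,k[:,2]),k[:,1]-np.polyval(b,k[:,2])); k=k[r<.012]
    return len(k),k[:,2].max().round(4),a.round(4),b.round(4)
def beads(c):
    P=pts(c,np.ones((400,640),bool)) ; return P
E
python3 - <<'E'
from h import *
o=get_obs(); print(o["eef_pos"],o["opening"],o["time_s"],o["wrist_force"])
f=np.ones((400,640),bool)
for n in ("scene","top"):
    c=camera(n); P=pts(c,f); print(n,line(P,o,.02,.16))
    b=P[(P[:,2]>.094)&(P[:,2]<.106)&(np.hypot(P[:,0]-.452,P[:,1]+.275)<.04)]
    print("pot",b[:,:2].min(0),b[:,:2].max(0),(b[:,:2].min(0)+b[:,:2].max(0))/2)
c=camera("wrist");P,_=wpts(o,c,f)
b=P[(P[:,2]>.057)&(P[:,2]<.068)&(np.hypot(P[:,0]-.466,P[:,1]+.053)<.105)]
print("rim",len(b),circ(b)if len(b)>20 else 0)
save(c,"w3.png")
E
```

```text
[ 0.4245203  -0.07450866  0.27276715] 0.1423853630220069 4.8 [-0.334241   -0.91416798  0.92298445]
scene (274, np.float64(0.1447), array([-0.258 , -0.0098]), array([0.0007, 0.002 ]))
pot [ 0.42351886 -0.30480206] [ 0.4829809 -0.2444206] [ 0.45324988 -0.27461133]
top NoneTraceback (most recent call last):
  File "<stdin>", line 7, in <module>
    return umr_minimum(a, axis, None, out, keepdims, initial, where)
ValueError: zero-size array to reduction operation minimum which has no identity
```

```bash
cat > gen.py <<'E'
import numpy as np,sys,json
# half turns: (r0,r1) ; start angle -127deg, tool frame
th=-126.9; r=.058
for r1 in [.058,.050,.040,.034,.046,.056,.050]:
    s=r*np.array([np.cos(np.radians(th)),np.sin(np.radians(th))]); rows=[]
    for i in range(1,11):
        t=np.radians(th+18*i); rr=r+(r1-r)*i/10
        p=(rr*np.array([np.cos(t),np.sin(t)])-s)/.4
        rows.append([0,[round(float(p[0]),3),round(float(p[1]),3),0],0])
    print(json.dumps(rows)); th+=180; r=r1
E
python3 gen.py
```

```text
[[0, [0.04, -0.021, 0], 0], [0, [0.085, -0.029, 0], 0], [0, [0.13, -0.023, 0], 0], [0, [0.17, -0.003, 0], 0], [0, [0.203, 0.029, 0], 0], [0, [0.224, 0.069, 0], 0], [0, [0.232, 0.114, 0], 0], [0, [0.226, 0.159, 0], 0], [0, [0.206, 0.199, 0], 0], [0, [0.174, 0.232, 0], 0]]
[[0, [-0.041, 0.019, 0], 0], [0, [-0.085, 0.025, 0], 0], [0, [-0.128, 0.017, 0], 0], [0, [-0.166, -0.004, 0], 0], [0, [-0.195, -0.035, 0], 0], [0, [-0.213, -0.073, 0], 0], [0, [-0.218, -0.114, 0], 0], [0, [-0.21, -0.154, 0], 0], [0, [-0.191, -0.189, 0], 0], [0, [-0.162, -0.216, 0], 0]]
[[0, [0.035, -0.016, 0], 0], [0, [0.073, -0.02, 0], 0], [0, [0.11, -0.012, 0], 0], [0, [0.141, 0.006, 0], 0], [0, [0.165, 0.032, 0], 0], [0, [0.179, 0.064, 0], 0], [0, [0.183, 0.098, 0], 0], [0, [0.175, 0.131, 0], 0], [0, [0.159, 0.159, 0], 0], [0, [0.135, 0.18, 0], 0]]
[[0, [-0.028, 0.013, 0], 0], [0, [-0.059, 0.017, 0], 0], [0, [-0.088, 0.011, 0], 0], [0, [-0.114, -0.003, 0], 0], [0, [-0.134, -0.024, 0], 0], [0, [-0.146, -0.05, 0], 0], [0, [-0.15, -0.079, 0], 0], [0, [-0.144, -0.106, 0], 0], [0, [-0.131, -0.13, 0], 0], [0, [-0.111, -0.148, 0], 0]]
[[0, [0.023, -0.015, 0], 0], [0, [0.05, -0.023, 0], 0], [0, [0.079, -0.022, 0], 0], [0, [0.107, -0.011, 0], 0], [0, [0.131, 0.008, 0], 0], [0, [0.148, 0.035, 0], 0], [0, [0.157, 0.066, 0], 0], [0, [0.155, 0.1, 0], 0], [0, [0.143, 0.132, 0], 0], [0, [0.12, 0.16, 0], 0]]
[[0, [-0.031, 0.019, 0], 0], [0, [-0.067, 0.028, 0], 0], [0, [-0.105, 0.025, 0], 0], [0, [-0.141, 0.01, 0], 0], [0, [-0.171, -0.015, 0], 0], [0, [-0.192, -0.05, 0], 0], [0, [-0.202, -0.09, 0], 0], [0, [-0.198, -0.132, 0], 0], [0, [-0.182, -0.171, 0], 0], [0, [-0.153, -0.204, 0], 0]]
[[0, [0.039, -0.019, 0], 0], [0, [0.082, -0.025, 0], 0], [0, [0.124, -0.018, 0], 0], [0, [0.161, 0.002, 0], 0], [0, [0.19, 0.032, 0], 0], [0, [0.208, 0.07, 0], 0], [0, [0.214, 0.11, 0], 0], [0, [0.206, 0.15, 0], 0], [0, [0.188, 0.185, 0], 0], [0, [0.159, 0.212, 0], 0]]
```

Emit:
play_rows --plan '[[0, [0, 0, 0.08], 0], [0, [0, 0, 0.16], 0], [0, [0, 0, 0.22], 0], [0, [0, 0, 0.26], 0], [0, [0, 0, 0.29], 0], [0, [0, 0, 0.29], 0]]'

```text
time_s: 5.5
eef_pos: [0.4239, -0.076, 0.1556]
eef_rot: [-0.002, 0.464, 0.886, -0.0]
wrist_force: [-0.6, 0.1, 0.0]
opening: 0.147
grasp_force: 58.5
```

Emit:
play_rows --plan '[[0, [0.04, -0.021, 0], 0], [0, [0.085, -0.029, 0], 0], [0, [0.13, -0.023, 0], 0], [0, [0.17, -0.003, 0], 0], [0, [0.203, 0.029, 0], 0], [0, [0.224, 0.069, 0], 0], [0, [0.232, 0.114, 0], 0], [0, [0.226, 0.159, 0], 0], [0, [0.206, 0.199, 0], 0], [0, [0.174, 0.232, 0], 0]]'

```text
time_s: 6.5
eef_pos: [0.4627, 0.0338, 0.1584]
eef_rot: [0.001, 0.463, 0.886, -0.001]
wrist_force: [-2.5, -4.7, 2.0]
opening: 0.147
grasp_force: 61.6
```

```bash
cat > look.py <<'E'
from h import *
import sys
o=get_obs(); print(o["eef_pos"].round(4),o["opening"].round(3),o["time_s"],o["wrist_force"].round(1))
f=np.ones((400,640),bool)
cs=camera("scene"); ct=camera("top"); P=pts(cs,f); print("scene",line(P,o,.02,.10))
C=np.array([.467,-.054])
for n,c in (("scene",cs),("top",ct)):
    hsv=cv2.cvtColor(c["image"],cv2.COLOR_RGB2HSV); m=(hsv[:,:,0]>105)&(hsv[:,:,0]<130)&(hsv[:,:,1]>130)&(hsv[:,:,2]>60)
    p=pts(c,m); p=p[(np.hypot(*(p[:,:2]-C).T)<.095)&(p[:,2]>.012)]
    if len(p)<10: print(n,"no blue"); continue
    k=cv2.kmeans(p[:,:2].astype(np.float32),3,None,(3,50,1e-5),10,cv2.KMEANS_PP_CENTERS)
    L=k[1].ravel(); print(n,"blue",[(len(p[L==i]),(p[L==i].mean(0)*1000).round(0).tolist(),(np.ptp(p[L==i],axis=0)*1000).round(0).tolist()) for i in range(3)])
    q=k[2]; print("  dists",[round(1000*float(np.linalg.norm(q[i]-q[j]))) for i,j in((0,1),(0,2),(1,2))])
for n in ("blue0","plain0"):
    print(n,[(round(m["conf"],2),(np.median(pts(ct,m["mask"]),0)*1000).round(0).tolist()) for m in masks_of(ct,n)[:8] if m["conf"]>.25 and (m["mask"]&(ct["range_z"]>0)).any()])
if len(sys.argv)>1:
    cv2.imwrite("pics/"+sys.argv[1],np.vstack([cv2.resize(cs["image"][180:300,200:360],(640,480))[:,:,::-1][60:360],cv2.resize(ct["image"][190:330,260:460],(640,448))[:,:,::-1][74:374]]))
E
python3 look.py l1.png
```

```text
Traceback (most recent call last):
  File "look.py", line 3, in <module>
    o=get_obs(); print(o["eef_pos"].round(4),o["opening"].round(3),o["time_s"],o["wrist_force"].round(1))
                                             ^^^^^^^^^^^^^^^^^^
AttributeError: 'float' object has no attribute 'round'
```

```bash
sed -i 's/o\["eef_pos"\].round(4),o\["opening"\].round(3),o\["time_s"\],o\["wrist_force"\].round(1)/np.round(o["eef_pos"],4),o["opening"],o["time_s"],np.round(o["wrist_force"],1)/' look.py; python3 look.py l1.png
```

```text
[0.4627 0.0338 0.1584] 0.14674964963890388 6.5 [-2.5 -4.7  2. ]
scene (130, np.float64(0.0992), array([-0.308 , -0.0134]), array([ 0.0201, -0.0011]))
scene blue [(61, [447.0, -58.0, 23.0], [22.0, 21.0, 18.0]), (57, [450.0, 2.0, 24.0], [24.0, 24.0, 21.0]), (53, [456.0, -34.0, 26.0], [22.0, 25.0, 14.0])]
  dists [61, 27, 36]
top blue [(21, [434.0, -55.0, 28.0], [7.0, 14.0, 6.0]), (19, [444.0, -59.0, 28.0], [11.0, 9.0, 6.0]), (1, [419.0, -23.0, 481.0], [0.0, 0.0, 0.0])]
  dists [10, 35, 43]
blue0 [(0.64, [438.0, -57.0, 28.0])]
plain0 [(0.55, [470.0, -92.0, 28.0])]
```

View pics/l1.png

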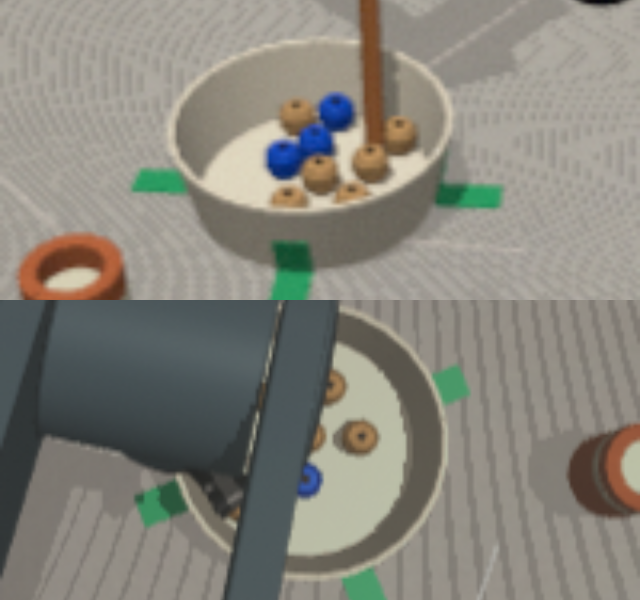

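Emit:
play_rows --plan '[[0, [-0.041, 0.019, 0], 0], [0, [-0.085, 0.025, 0], 0], [0, [-0.128, 0.017, 0], 0], [0, [-0.166, -0.004, 0], 0], [0, [-0.195, -0.035, 0], 0], [0, [-0.213, -0.073, 0], 0], [0, [-0.218, -0.114, 0], 0], [0, [-0.21, -0.154, 0], 0], [0, [-0.191, -0.189, 0], 0], [0, [-0.162, -0.216, 0], 0]]'

```text
time_s: 7.7
eef_pos: [0.427, -0.0697, 0.1573]
eef_rot: [-0.0, 0.464, 0.886, 0.0]
wrist_force: [-0.2, -0.3, 0.2]
opening: 0.148
grasp_force: 59.2
```

```bash
python3 look.py
```

```text
[ 0.427  -0.0697  0.1573] 0.14838835341127152 7.7 [-0.2 -0.3  0.2]
scene (163, np.float64(0.0999), array([-0.3221, -0.0115]), array([-0.0034,  0.0012]))
scene blue [(58, [447.0, -58.0, 24.0], [22.0, 20.0, 19.0]), (54, [449.0, 3.0, 23.0], [22.0, 17.0, 19.0]), (52, [456.0, -33.0, 26.0], [22.0, 22.0, 16.0])]
  dists [62, 27, 37]
top blue [(20, [448.0, 15.0, 29.0], [12.0, 9.0, 9.0]), (17, [437.0, 11.0, 29.0], [7.0, 11.0, 8.0]), (19, [445.0, 4.0, 29.0], [13.0, 7.0, 7.0])]
  dists [12, 11, 11]
blue0 []
plain0 []
```

```bash
cat > gen.py <<'E'
import numpy as np,sys,json
# args: start deg, r0, sx, sy (m correction over first call), z units, then radii after each half-turn (n*18deg rows)
a=list(map(float,sys.argv[1:])); th,r,sx,sy,z=a[:5]
for r1 in a[5:]:
    s=r*np.array([np.cos(np.radians(th)),np.sin(np.radians(th))]); rows=[]
    for i in range(1,11):
        t=np.radians(th+18*i); rr=r+(r1-r)*i/10
        p=(rr*np.array([np.cos(t),np.sin(t)])-s+np.array([sx,sy])*min(1,i/3))/.4
        rows.append([0,[round(float(p[0]),3),round(float(p[1]),3),z],0])
    print(json.dumps(rows)); th+=180; r=r1; sx=sy=0;z=0
E
python3 gen.py -126.9 .05 .01 0 .005 .03 .022 .04 .054 .054
```

```text
[[0, [0.045, -0.014, 0.005], 0], [0, [0.09, -0.015, 0.005], 0], [0, [0.132, -0.005, 0.005], 0], [0, [0.16, 0.014, 0.005], 0], [0, [0.18, 0.04, 0.005], 0], [0, [0.19, 0.069, 0.005], 0], [0, [0.19, 0.099, 0.005], 0], [0, [0.181, 0.125, 0.005], 0], [0, [0.166, 0.146, 0.005], 0], [0, [0.145, 0.16, 0.005], 0]]
[[0, [-0.021, 0.009, 0], 0], [0, [-0.044, 0.011, 0], 0], [0, [-0.065, 0.006, 0], 0], [0, [-0.084, -0.005, 0], 0], [0, [-0.097, -0.021, 0], 0], [0, [-0.105, -0.04, 0], 0], [0, [-0.106, -0.059, 0], 0], [0, [-0.101, -0.077, 0], 0], [0, [-0.092, -0.093, 0], 0], [0, [-0.078, -0.104, 0], 0]]
[[0, [0.014, -0.012, 0], 0], [0, [0.032, -0.02, 0], 0], [0, [0.053, -0.021, 0], 0], [0, [0.075, -0.016, 0], 0], [0, [0.095, -0.003, 0], 0], [0, [0.111, 0.017, 0], 0], [0, [0.12, 0.043, 0], 0], [0, [0.12, 0.071, 0], 0], [0, [0.111, 0.099, 0], 0], [0, [0.093, 0.124, 0], 0]]
[[0, [-0.027, 0.018, 0], 0], [0, [-0.058, 0.027, 0], 0], [0, [-0.093, 0.026, 0], 0], [0, [-0.126, 0.013, 0], 0], [0, [-0.154, -0.009, 0], 0], [0, [-0.175, -0.041, 0], 0], [0, [-0.185, -0.078, 0], 0], [0, [-0.182, -0.118, 0], 0], [0, [-0.168, -0.156, 0], 0], [0, [-0.141, -0.188, 0], 0]]
[[0, [0.037, -0.02, 0], 0], [0, [0.079, -0.027, 0], 0], [0, [0.121, -0.021, 0], 0], [0, [0.159, -0.002, 0], 0], [0, [0.189, 0.027, 0], 0], [0, [0.209, 0.064, 0], 0], [0, [0.216, 0.106, 0], 0], [0, [0.21, 0.148, 0], 0], [0, [0.192, 0.186, 0], 0], [0, [0.162, 0.216, 0], 0]]
```

Emit:
play_rows --plan '[[0, [0.045, -0.014, 0.005], 0], [0, [0.09, -0.015, 0.005], 0], [0, [0.132, -0.005, 0.005], 0], [0, [0.16, 0.014, 0.005], 0], [0, [0.18, 0.04, 0.005], 0], [0, [0.19, 0.069, 0.005], 0], [0, [0.19, 0.099, 0.005], 0], [0, [0.181, 0.125, 0.005], 0], [0, [0.166, 0.146, 0.005], 0], [0, [0.145, 0.16, 0.005], 0]]'

```text
time_s: 8.9
eef_pos: [0.4484, 0.0155, 0.1552]
eef_rot: [-0.0, 0.463, 0.886, -0.0]
wrist_force: [0.1, 0.3, 0.0]
opening: 0.148
grasp_force: 59.1
```

Emit:
play_rows --plan '[[0, [-0.021, 0.009, 0], 0], [0, [-0.044, 0.011, 0], 0], [0, [-0.065, 0.006, 0], 0], [0, [-0.084, -0.005, 0], 0], [0, [-0.097, -0.021, 0], 0], [0, [-0.105, -0.04, 0], 0], [0, [-0.106, -0.059, 0], 0], [0, [-0.101, -0.077, 0], 0], [0, [-0.092, -0.093, 0], 0], [0, [-0.078, -0.104, 0], 0]]'

```text
time_s: 9.9
eef_pos: [0.43, -0.0337, 0.1553]
eef_rot: [0.0, 0.464, 0.886, -0.0]
wrist_force: [-0.4, 0.0, -0.4]
opening: 0.146
grasp_force: 59.1
```

```bash
python3 look.py
```

```text
[ 0.43   -0.0337  0.1553] 0.14588574623956152 9.9 [-0.4  0.  -0.4]
scene (158, np.float64(0.0999), array([-0.3269, -0.0106]), array([-0.0046,  0.0012]))
scene blue [(50, [508.0, -29.0, 25.0], [22.0, 20.0, 15.0]), (54, [449.0, 3.0, 23.0], [21.0, 16.0, 17.0]), (19, [446.0, -41.0, 25.0], [23.0, 33.0, 30.0])]
  dists [67, 63, 44]
top no blue
blue0 []
plain0 []
```

Emit:
play_rows --plan '[[0, [0.014, -0.012, 0], 0], [0, [0.032, -0.02, 0], 0], [0, [0.053, -0.021, 0], 0], [0, [0.075, -0.016, 0], 0], [0, [0.095, -0.003, 0], 0], [0, [0.111, 0.017, 0], 0], [0, [0.12, 0.043, 0], 0], [0, [0.12, 0.071, 0], 0], [0, [0.111, 0.099, 0], 0], [0, [0.093, 0.124, 0], 0]]'

```text
time_s: 11.1
eef_pos: [0.4512, 0.0259, 0.155]
eef_rot: [-0.0, 0.463, 0.886, 0.0]
wrist_force: [1.3, -0.5, -0.2]
opening: 0.149
grasp_force: 59.4
```

Emit:
play_rows --plan '[[0, [-0.027, 0.018, 0], 0], [0, [-0.058, 0.027, 0], 0], [0, [-0.093, 0.026, 0], 0], [0, [-0.126, 0.013, 0], 0], [0, [-0.154, -0.009, 0], 0], [0, [-0.175, -0.041, 0], 0], [0, [-0.185, -0.078, 0], 0], [0, [-0.182, -0.118, 0], 0], [0, [-0.168, -0.156, 0], 0], [0, [-0.141, -0.188, 0], 0]]'

```text
time_s: 12.1
eef_pos: [0.42, -0.065, 0.1555]
eef_rot: [0.0, 0.464, 0.886, 0.0]
wrist_force: [0.6, 0.3, 0.1]
opening: 0.145
grasp_force: 59.1
```

```bash
python3 look.py l2.png
```

```text
[ 0.42   -0.065   0.1555] 0.14474094951836536 12.1 [0.6 0.3 0.1]
scene (168, np.float64(0.0999), array([-0.3369, -0.0111]), array([0.0046, 0.0021]))
scene blue [(55, [450.0, 4.0, 23.0], [23.0, 19.0, 19.0]), (24, [527.0, -37.0, 27.0], [14.0, 20.0, 11.0]), (56, [433.0, -38.0, 24.0], [22.0, 19.0, 18.0])]
  dists [87, 45, 94]
top blue [(32, [440.0, 14.0, 29.0], [13.0, 18.0, 9.0]), (42, [528.0, -29.0, 28.0], [21.0, 16.0, 9.0]), (26, [449.0, 9.0, 28.0], [14.0, 16.0, 8.0])]
  dists [98, 10, 88]
blue0 [(0.66, [442.0, 12.0, 28.0]), (0.53, [528.0, -29.0, 28.0]), (0.28, [502.0, 3.0, 27.0])]
plain0 [(0.65, [501.0, 2.0, 27.0])]
```

View pics/l2.png

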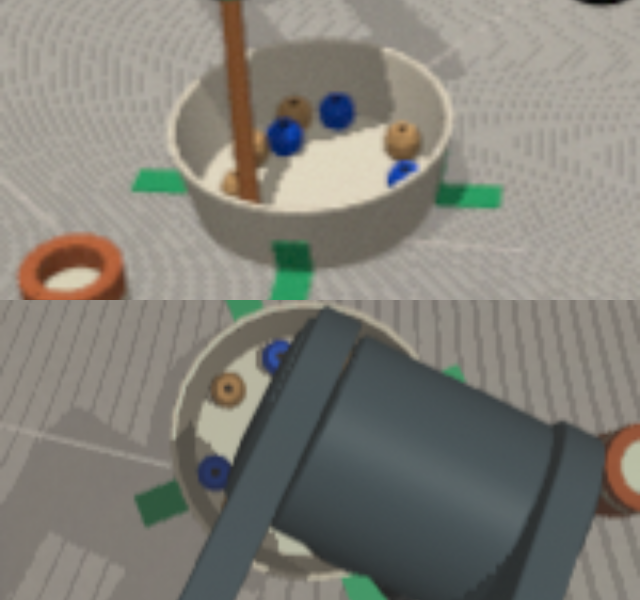

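```bash
python3 gen.py -126.9 .054 .003 0 .003 .05 .044 .05 .044
```

```text
[[0, [0.04, -0.019, 0.003], 0], [0, [0.084, -0.025, 0.003], 0], [0, [0.127, -0.018, 0.003], 0], [0, [0.164, 0.001, 0.003], 0], [0, [0.193, 0.03, 0.003], 0], [0, [0.211, 0.066, 0.003], 0], [0, [0.217, 0.106, 0.003], 0], [0, [0.21, 0.145, 0.003], 0], [0, [0.192, 0.18, 0.003], 0], [0, [0.164, 0.208, 0.003], 0]]
[[0, [-0.035, 0.017, 0], 0], [0, [-0.073, 0.022, 0], 0], [0, [-0.11, 0.015, 0], 0], [0, [-0.143, -0.003, 0], 0], [0, [-0.169, -0.029, 0], 0], [0, [-0.185, -0.062, 0], 0], [0, [-0.19, -0.098, 0], 0], [0, [-0.183, -0.133, 0], 0], [0, [-0.166, -0.164, 0], 0], [0, [-0.141, -0.188, 0], 0]]
[[0, [0.03, -0.018, 0], 0], [0, [0.064, -0.025, 0], 0], [0, [0.1, -0.021, 0], 0], [0, [0.133, -0.007, 0], 0], [0, [0.16, 0.017, 0], 0], [0, [0.179, 0.049, 0], 0], [0, [0.187, 0.086, 0], 0], [0, [0.183, 0.124, 0], 0], [0, [0.167, 0.159, 0], 0], [0, [0.141, 0.188, 0], 0]]
[[0, [-0.035, 0.017, 0], 0], [0, [-0.073, 0.022, 0], 0], [0, [-0.11, 0.015, 0], 0], [0, [-0.143, -0.003, 0], 0], [0, [-0.169, -0.029, 0], 0], [0, [-0.185, -0.062, 0], 0], [0, [-0.19, -0.098, 0], 0], [0, [-0.183, -0.133, 0], 0], [0, [-0.166, -0.164, 0], 0], [0, [-0.141, -0.188, 0], 0]]
```

Emit:
play_rows --plan '[[0, [0.04, -0.019, 0.003], 0], [0, [0.084, -0.025, 0.003], 0], [0, [0.127, -0.018, 0.003], 0], [0, [0.164, 0.001, 0.003], 0], [0, [0.193, 0.03, 0.003], 0], [0, [0.211, 0.066, 0.003], 0], [0, [0.217, 0.106, 0.003], 0], [0, [0.21, 0.145, 0.003], 0], [0, [0.192, 0.18, 0.003], 0], [0, [0.164, 0.208, 0.003], 0]]'

```text
time_s: 13.3
eef_pos: [0.4532, 0.0375, 0.1543]
eef_rot: [0.0, 0.463, 0.886, 0.0]
wrist_force: [0.1, -1.4, 0.6]
opening: 0.142
grasp_force: 59.2
```

Emit:
play_rows --plan '[[0, [-0.035, 0.017, 0], 0], [0, [-0.073, 0.022, 0], 0], [0, [-0.11, 0.015, 0], 0], [0, [-0.143, -0.003, 0], 0], [0, [-0.169, -0.029, 0], 0], [0, [-0.185, -0.062, 0], 0], [0, [-0.19, -0.098, 0], 0], [0, [-0.183, -0.133, 0], 0], [0, [-0.166, -0.164, 0], 0], [0, [-0.141, -0.188, 0], 0]]'

```text
time_s: 14.3
eef_pos: [0.4207, -0.0524, 0.154]
eef_rot: [-0.0, 0.464, 0.886, -0.0]
wrist_force: [0.2, 0.5, -0.2]
opening: 0.146
grasp_force: 59.2
```

```bash
python3 look.py
```

```text
[ 0.4207 -0.0524  0.154 ] 0.14573013986984848 14.3 [ 0.2  0.5 -0.2]
scene (165, np.float64(0.0989), array([-0.3537, -0.0128]), array([0.0015, 0.0017]))
scene blue [(63, [451.0, -38.0, 23.0], [26.0, 23.0, 19.0]), (52, [458.0, 4.0, 23.0], [23.0, 20.0, 20.0]), (11, [528.0, -43.0, 28.0], [10.0, 19.0, 5.0])]
  dists [42, 77, 84]
top no blue
blue0 []
plain0 []
```

Emit:
play_rows --plan '[[0, [0.035, -0.018, 0.003], 0], [0, [0.07, -0.025, 0.003], 0], [0, [0.106, -0.021, 0.003], 0], [0, [0.139, -0.007, 0.003], 0], [0, [0.166, 0.017, 0.003], 0], [0, [0.185, 0.049, 0.003], 0], [0, [0.193, 0.086, 0.003], 0], [0, [0.189, 0.124, 0.003], 0], [0, [0.173, 0.159, 0.003], 0], [0, [0.147, 0.188, 0.003], 0]]'

```text
time_s: 15.5
eef_pos: [0.4509, 0.0401, 0.1533]
eef_rot: [0.001, 0.463, 0.886, -0.0]
wrist_force: [-0.8, -1.6, -0.1]
opening: 0.144
grasp_force: 59.5
```

Emit:
play_rows --plan '[[0, [-0.035, 0.017, 0], 0], [0, [-0.073, 0.022, 0], 0], [0, [-0.11, 0.015, 0], 0], [0, [-0.143, -0.003, 0], 0], [0, [-0.169, -0.029, 0], 0], [0, [-0.185, -0.062, 0], 0], [0, [-0.19, -0.098, 0], 0], [0, [-0.183, -0.133, 0], 0], [0, [-0.166, -0.164, 0], 0], [0, [-0.141, -0.188, 0], 0]]'

```text
time_s: 16.5
eef_pos: [0.4193, -0.0503, 0.1528]
eef_rot: [-0.0, 0.464, 0.886, 0.0]
wrist_force: [-0.2, -0.8, -0.1]
opening: 0.146
grasp_force: 59.2
```

```bash
python3 look.py l3.png
```

```text
[ 0.4193 -0.0503  0.1528] 0.14557193937533472 16.5 [-0.2 -0.8 -0.1]
scene (165, np.float64(0.0995), array([-0.3724, -0.0117]), array([0.0002, 0.0016]))
scene blue [(59, [454.0, -38.0, 24.0], [22.0, 22.0, 20.0]), (58, [481.0, 6.0, 24.0], [23.0, 21.0, 19.0]), (8, [529.0, -43.0, 28.0], [8.0, 17.0, 6.0])]
  dists [52, 75, 69]
top blue [(28, [477.0, 18.0, 28.0], [18.0, 9.0, 11.0]), (2, [525.0, -52.0, 27.0], [2.0, 0.0, 3.0]), (3, [449.0, -20.0, 24.0], [7.0, 2.0, 6.0])]
  dists [85, 48, 83]
blue0 []
plain0 []
```

View pics/l3.png

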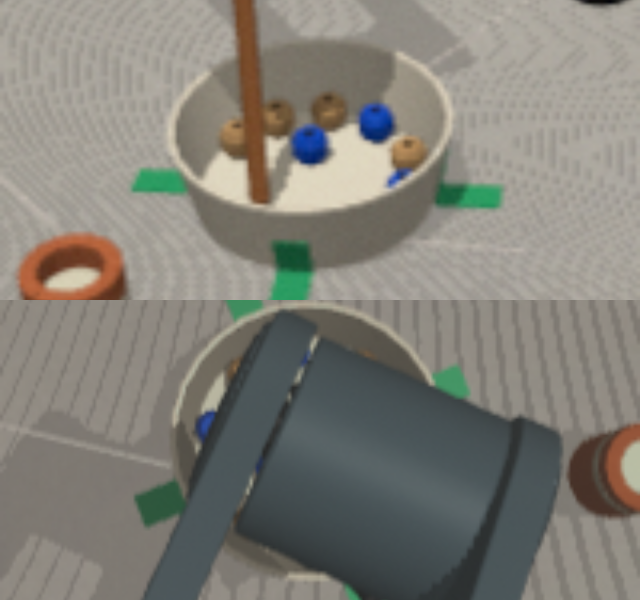

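Emit:
play_rows --plan '[[0, [0, 0, -0.045], 0], [0, [0, 0, -0.0875], 0], [0, [-0.03, 0.05, -0.0875], 0], [0, [-0.07, 0.093, -0.0875], 0], [0, [-0.1, 0.093, -0.0875], 0], [0, [-0.125, 0.093, -0.0875], 0], [0, [-0.15, 0.093, -0.0875], 0], [0, [-0.175, 0.093, -0.0875], 0], [0, [-0.2, 0.093, -0.0875], 0], [0, [-0.2175, 0.093, -0.0875], 0]]'

```text
time_s: 17.7
eef_pos: [0.5009, -0.1008, 0.1879]
eef_rot: [-0.0, 0.464, 0.886, 0.0]
wrist_force: [-1.0, 3.4, 2.2]
opening: 0.145
grasp_force: 58.6
```

Emit:
play_rows --plan '[[0, [0.05, 0, 0], 0], [0, [0.08, 0, -0.05], 0], [0, [0.08, 0, -0.13], 0], [0, [0.08, 0, -0.2], 0], [0, [0.08, 0, -0.2], 0], [0, [0.08, 0, -0.2], 0]]'

```text
time_s: 18.3
eef_pos: [0.4831, -0.0748, 0.2684]
eef_rot: [0.001, 0.464, 0.886, -0.0]
wrist_force: [0.9, -0.4, -1.1]
opening: 0.147
grasp_force: 58.5
```

```bash
sed -i 's/line(P,o,.02,.10)/line(P,o,.02,.18 if o["eef_pos"][2]>.24 else .1)/' look.py; python3 look.py
```

```text
[ 0.4831 -0.0748  0.2684] 0.14653157946915513 18.3 [ 0.9 -0.4 -1.1]
scene (269, np.float64(0.1438), array([-0.154 , -0.0071]), array([-0.0015,  0.0015]))
scene blue [(57, [481.0, 6.0, 23.0], [22.0, 20.0, 18.0]), (57, [454.0, -38.0, 24.0], [24.0, 24.0, 19.0]), (8, [528.0, -43.0, 28.0], [7.0, 14.0, 4.0])]
  dists [51, 68, 75]
top blue [(36, [448.0, -36.0, 28.0], [20.0, 12.0, 10.0]), (11, [528.0, -50.0, 28.0], [14.0, 5.0, 6.0]), (38, [446.0, -25.0, 60.0], [20.0, 21.0, 619.0])]
  dists [81, 11, 86]
blue0 [(0.62, [448.0, -31.0, 29.0])]
plain0 [(0.47, [410.0, -16.0, 28.0])]
```

Emit:
play_rows --plan '[[0, [-0.03, -0.04, -0.01], 0], [0, [-0.08, -0.1, -0.01], 0], [0, [-0.14, -0.17, -0.01], 0], [0, [-0.2, -0.25, -0.01], 0], [0, [-0.25, -0.31, 0], 0], [0, [-0.282, -0.35, 0], 0], [0, [-0.282, -0.35, 0], 0], [0, [-0.282, -0.35, 0], 0]]'

```text
time_s: 19.3
eef_pos: [0.4315, -0.2463, 0.267]
eef_rot: [-0.001, 0.464, 0.886, 0.0]
wrist_force: [-0.2, 0.0, -0.2]
opening: 0.147
grasp_force: 58.6
```

```bash
python3 - <<'E'
from h import *
o=get_obs(); print(o["eef_pos"],o["time_s"]); f=np.ones((400,640),bool)
c=camera("scene"); P=pts(c,f); print(line(P,o,.02,.16)); save(c,"s4.png",(150,180,350,320))
R,p=tool(o)
k=P[(P[:,2]>.096)&(P[:,2]<.106)&(np.hypot(P[:,0]-.452,P[:,1]+.275)<.036)]
print("pot",(k[:,:2].min(0)+k[:,:2].max(0))/2, np.ptp(k[:,:2],axis=0))
for z in (.14,.16,.18,.2):
    k=P[(abs(P[:,2]-z)<.008)&(np.hypot(P[:,0]-.447,P[:,1]+.267)<.035)]
    if len(k): print(z,len(k),k.mean(0).round(4))
E
```

```text
[ 0.43152795 -0.24625509  0.26698916] 19.3
(325, np.float64(0.1454), array([-0.1602, -0.0064]), array([-0.0016,  0.0022]))
pot [ 0.45147234 -0.27446638] [0.06173083 0.05811331]
0.14 39 [ 0.4482 -0.2671  0.1404]
0.16 41 [ 0.4462 -0.2641  0.1599]
0.18 42 [ 0.4448 -0.2618  0.1796]
0.2 44 [ 0.4427 -0.2591  0.1996]
```

View pics/s4.png

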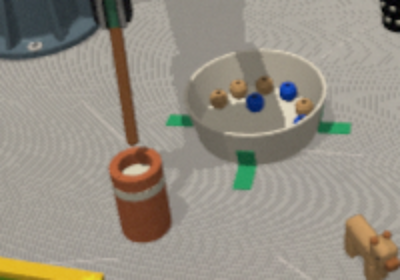

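Emit:
play_rows --plan '[[0, [-0.006, 0, 0.04], 0], [0, [-0.012, 0, 0.08], 0], [0, [-0.019, 0, 0.12], 0], [0, [-0.025, 0, 0.16], 0], [0, [-0.031, 0, 0.2], 0], [0, [-0.037, 0, 0.24], 0], [0, [-0.042, 0, 0.265], 0], [0, [-0.042, 0, 0.27], 0], [0, [-0.042, 0, 0.27], 0]]'

```text
time_s: 20.25
eef_pos: [0.4417, -0.2597, 0.1599]
eef_rot: [-0.0, 0.463, 0.886, 0.0]
wrist_force: [-0.4, 0.5, -0.4]
opening: 0.142
grasp_force: 58.6
```

```bash
python3 - <<'E'
from h import *
o=get_obs(); print(o["eef_pos"],o["time_s"],o["wrist_force"]); f=np.ones((400,640),bool)
c=camera("scene"); P=pts(c,f); print(line(P,o,.01,.05))
k=P[(P[:,2]>.096)&(P[:,2]<.104)&(np.hypot(P[:,0]-.452,P[:,1]+.275)<.036)]
print("pot",(k[:,:2].min(0)+k[:,:2].max(0))/2)
E
```

```text
[ 0.44165322 -0.25967621  0.15989657] 20.25 [-0.35836648  0.45647673 -0.37445754]
(94, np.float64(0.0496), array([-0.1351, -0.0071]), array([0.0146, 0.0017]))
pot [ 0.45366902 -0.27531165]
```

Emit:
play_rows --plan '[[18, [0, 0, 0], 0], [22, [0, 0, 0], 0], [30, [0, 0, 0], 0], [50, [0, 0, 0], 0], [85, [0, 0, 0], 0], [85, [0, 0, 0], 0], [85, [0, 0, 0], 0], [85, [0, 0, 0], 0]]'

```text
time_s: 21.1
eef_pos: [0.4415, -0.2602, 0.1599]
eef_rot: [-0.0, 0.464, 0.886, 0.0]
wrist_force: [1.0, -0.2, -0.1]
opening: 0.995
grasp_force: 0.0
```

Emit:
play_rows --plan '[[85, [0, 0, -0.04], 0], [85, [0, 0, -0.1], 0], [85, [0, 0, -0.18], 0], [85, [0, 0, -0.26], 0], [85, [0, 0, -0.34], 0], [85, [-0.1, -0.1, -0.36], 0], [85, [-0.2, -0.2, -0.36], 0], [85, [-0.3, -0.3, -0.36], 0], [85, [-0.3, -0.3, -0.36], 0], [85, [-0.3, -0.3, -0.36], 0]]'

```text
time_s: 22.1
eef_pos: [0.4101, -0.4296, 0.303]
eef_rot: [-0.001, 0.465, 0.885, 0.0]
wrist_force: [0.4, 1.1, -1.4]
opening: 0.999
grasp_force: 0.0
```

```bash
python3 look.py l4.png; python3 - <<'E'
from h import *
f=np.ones((400,640),bool)
c=camera("scene"); P=pts(c,f); save(c,"s5.png",(150,150,450,330))
k=P[(P[:,2]>.096)&(P[:,2]<.104)&(np.hypot(P[:,0]-.452,P[:,1]+.275)<.036)]
print("pot",(k[:,:2].min(0)+k[:,:2].max(0))/2)
for z in (.12,.14,.16,.18,.2,.212):
    k=P[(abs(P[:,2]-z)<.006)&(np.hypot(P[:,0]-.447,P[:,1]+.267)<.06)]
    if len(k): print(z,len(k),k.mean(0).round(4))
E
```

```text
[ 0.4101 -0.4296  0.303 ] 0.9991720148146512 22.1 [ 0.4  1.1 -1.4]
scene (103, np.float64(0.1797), array([-0.7271,  0.0597]), array([-0.2236,  0.0377]))
scene blue [(56, [454.0, -38.0, 24.0], [23.0, 22.0, 20.0]), (7, [528.0, -44.0, 28.0], [6.0, 14.0, 6.0]), (58, [481.0, 6.0, 24.0], [22.0, 21.0, 17.0])]
  dists [75, 51, 69]
top blue [(60, [448.0, -31.0, 29.0], [18.0, 18.0, 8.0]), (66, [532.0, -43.0, 28.0], [22.0, 21.0, 10.0]), (66, [475.0, 12.0, 28.0], [21.0, 21.0, 9.0])]
  dists [84, 51, 79]
blue0 [(0.65, [474.0, 13.0, 28.0]), (0.47, [447.0, -31.0, 28.0]), (0.43, [531.0, -43.0, 28.0])]
plain0 [(0.63, [438.0, 8.0, 28.0]), (0.56, [398.0, -47.0, 28.0]), (0.49, [518.0, -93.0, 28.0]), (0.45, [529.0, -43.0, 28.0]), (0.43, [464.0, -119.0, 28.0]), (0.42, [410.0, -16.0, 28.0])]
pot [ 0.45356077 -0.27515463]
0.12 30 [ 0.4484 -0.2641  0.1202]
0.14 33 [ 0.4458 -0.2609  0.1409]
0.16 31 [ 0.4433 -0.2574  0.1604]
0.18 35 [ 0.4405 -0.2534  0.18  ]
0.2 34 [ 0.4381 -0.25    0.2001]
0.212 28 [ 0.4364 -0.2471  0.2106]
```

View pics/s5.png

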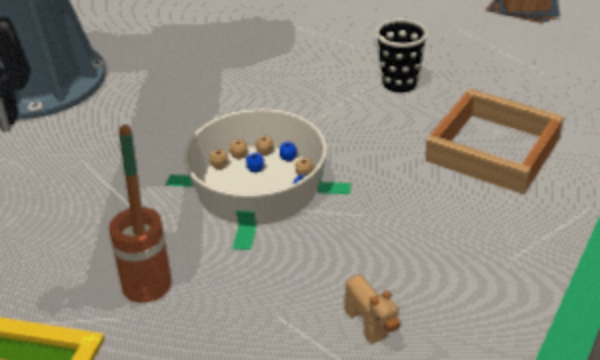

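View pics/l4.png

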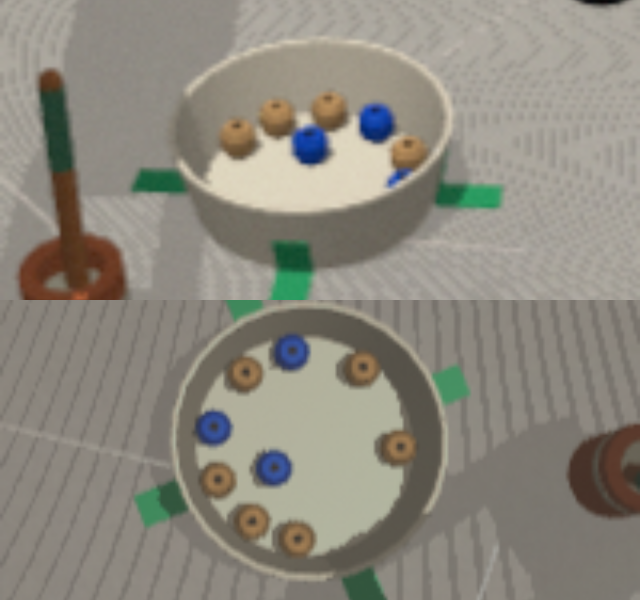

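All nine beads are in the bowl. The blue beads' centres are at least 51 mm apart, a gap of about 25 mm. The stick stands in the pot, and the cup, frame and bear are untouched.

```bash
python3 -c "
from bench import *
print(hand_in())"
```

```text
the job is handed in; nothing more can be done
None
```

Handed in at about 22 s of the allowed 72: I stirred five turns, the blue beads ended at least 51 mm apart centre to centre (gap about 25 mm), all nine beads are in the bowl, and the stick is back in its pot, which stands where it was; the hand-in gave no verdict.

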